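# Swing the bar home in the inspection fixture

## Robot

A 7-joint arm with a two-finger parallel gripper is mounted at the origin on the work surface. World frame = base frame: x ahead of the robot, y to its left, z up, the work surface at z = 0. Lengths are in m, angles in rad, forces in N, time in s.
With the tool pointing down it reaches from about 0.4 to 0.9 m from the base axis. Payload 5.5 kg.
Tool frame: the origin (TCP) lies midway between the tips of the shut fingers; the grasp point (between the pads) lies 19 mm behind it; z points along the fingers, y is the direction in which the jaws open and shut (so a half turn about z gives the same grasp; the last joint's range is limited). The gripper opens to 85 mm and grips with 20 to 120 N. Pads are 22 mm wide; open, the fingers measure 114 mm over their backs; the gripper's body (76 mm by 85 mm) begins 54 mm behind the grasp point. The pads swing forward as they close: fully open they stand 13 mm farther back than shut.
Start: joints at [-0.942, 0.501, -0.427, 1.55, 0.221, 1.138, -0.21], TCP at [0.232, 0.607, 0.231] pointing down, gripper open.
Joint ranges: [-2.88, 2.88], [-0.31, 2.03], [-1.54, 1.56], [0.2, 2.42], [-1.41, 4.55], [0.19, 2.02], [-2.57, 2.57]. Speed limits (rad/s): [2.57, 2.57, 3.14, 3.14, 3.14, 3.14, 3.14].

## Interface

Orientations are given as a rotation vector (axis times angle).
In Python, from bench import readout, snapshot, r gives the robot as it stands. The module is installed in compiled form; this text tells all that it offers.
- The arm moves only by the shell command python3 -m crank 'ROWS' [FORCE]. ROWS is JSON, a list of rows, each an object with "gripper": the finger opening in cm, from 0 to 8.54; "offset": the shift along the tool's x, y, z in cm, a list of three; "rotation": the turn, a rotation vector about the tool's x, y, z in degrees, a list of three. A call has 1 to 20 rows; each row is the pose to reach, as a shift and turn from the pose commanded when the call began, along the tool's axes at that moment; what a row does not reach only later rows make up. A row lasts 1/8 s, in which the tool goes at most 62.5 mm and 10.7 degrees, less where a joint would pass 70% of its speed; a pose out of reach is approached as far as the arm can. A call with a gripper value outside its range is refused whole. The fingers move at their own pace and stop on an object; FORCE is the grip in N (left out, the last holds). Time passes only in rows, so rows that repeat a pose let the fingers close. It gives the time, the measured TCP pose, the force and the opening at its end, in the units of the state.
- readout.get_state(): the state, without advancing time (a new reading comes with each control period).
- snapshot(name): name is "scene" or "top" or "wrist"; returns a dict with "pixels" (480x640x3 uint8, red, green, blue), "depth" (480x640 float32, m along the optical axis (not along the pixel's ray), 0 where there is no reading), "vfov" (degrees; the focal length in pixels is half the picture's height over the tangent of half this angle, whatever the lens; pixels are square), "cx", "cy" (the principal point, pixels), "k1" (the pictures are not rectified: a ray, as slopes to the right and down, at radius r is drawn at 1 + k1 r^2 times it, then the intrinsics apply), "T" (4x4, takes a point from camera to world coordinates); the wrist camera has in their place "tool_from_camera" (4x4, takes a point from camera to tool coordinates, whose origin is the TCP and whose axes are the flange's). Camera axes: x right, y down, z forward; pixel columns grow to the right and rows downward; lengths in m; the calibration is good to about 2 mm. A picture is of the moment at which its call begins: read the wrist's pose just before it.
- r.sign_off(): hands the job in, once; it reports no verdict.
The state is a dict: "time": time; "joint_pos": joint angles; "joint_velocities": joint speeds; "tau": joint torques, N m; "tool_pos": TCP position; "tcp_rot": TCP orientation; "contact_force": force on the tool from outside, world axes, zero at the start; "torque": the same for the moment, N m; "opening": finger opening in m.
Only numpy, scipy, OpenCV 4.12 (cv2) and the standard library are available. Lean on these libraries where they do the work, as an engineer would, in place of code of your own. Each camera call takes 0.05 s, during which the arm holds its last target.

## Task

Bring the loose aluminium bar into the line set by the stop of the inspection fixture: keeping it flat on the plate, slide it until its vee-notched end beds on the brass post, then, with the vee kept on the post, swing the bar about it until its side comes up against the orange nose of the blue stop, and press it there with about 1 kg of force (10 N) for half a second. Never load the post or the stop with more than about 2 kg of force (20 N), disturb nothing else, and leave the bar lying there, vee on post and side on nose, with the hand clear.

Things in the scene. Friction and masses are not known exactly. Their poses are not given: they have to be found in the camera images.
- fixture: Dark steel plate fixed to the bench, 300 x 300 x 12 mm (top 12 mm above bench), carrying post and stop; placed and turned anew each time. Origin on the underside; the plate spans x -160 to +140, y -150 to +150 mm in its frame, z up. In line, the bar runs from the post along plate +y, give or take 5 degrees with the stop's setting.
- post: Fixed upright brass post, 16 mm in diameter, 34 mm tall, at (60, -115) mm in the plate's frame. Origin: centre of its foot, at the plate's top face. A low steel ring gauge (38 mm across, 14 mm tall), to be left alone, lies 50 to 60 mm to its plate +x side.
- post_axis (a point): Point on the post's axis, 12 mm above the plate's top (half the bar's height).
- stop: Fixed blue block 22 x 36 x 30 mm tall at plate (115, 50) mm; origin: centre of its foot at the plate's top, axes as the plate's. Towards plate -x, 14 mm above the plate, stands a rigid orange ball nose (radius 7 mm) on a locked screw. Its setting is not measured: its front point is 29 to 57 mm to the -x of this origin (43: bar exactly in line). It meets the bar 165 mm from the post's axis.
- bar: Loose aluminium bar 24 mm wide, 24 mm tall, 0.25 to 0.45 kg, flat on the plate. Origin below bar_heel on the underside; x runs from the vee end to the plain end (x = 190 mm), z up. The vee (90 degrees, 31 mm wide) opens to -x, its jaw tips near x = 0. At first the plain end is swung 25 to 50 degrees to the plate's -x side and the vee is 25 to 75 mm short of the post. In line its -y side faces the stop.
- bar_heel (a point): The point in the vee, half-way up the bar, where the post's axis lies when the vee is bedded on the post (same axes as the bar).
- bar_mid (a point): Centre of the bar's section half-way up (12 mm above its underside), 100 mm along the bar from bar_heel, at the blue band; same axes as the bar. A good place to grasp, across the 24 mm width. A steel plug (30 mm across, 50 mm tall), to be left alone, stands near the plate corner at plate (-112, -112) mm.
Not all that is in view belongs to the job. There is more than one size of the bar; the job needs the larger.

How it is judged:
By the outcome, as a careful person would: the job done as asked, in the order asked, and still so for the second after the job is handed in, with the robot touching nothing.
It also fails if it takes over 64 s, if anything falls off the work surface, if the arm or the gripper's body presses on something with over 40 N, if the wrist force passes 120 N, or if a joint passes its speed limit or range.

## Working session

There is one attempt and no reset: what is moved stays moved. The work goes in short steps, Python scripts to look and compute and a shell command to move; the robot and the scene stay as the last step left them, time stands still between calls to the robot, and variables do not carry over. Pictures are saved under pics/ and viewed, and the job is handed in when it is done.

```bash
mkdir -p pics; ls
cat > h.py <<'E'
import numpy as np, cv2
from scipy.spatial.transform import Rotation as R
from bench import readout, snapshot, r
def K(s):
    f=240/np.tan(np.radians(s['vfov'])/2); return f
def save(s,n): cv2.imwrite('pics/'+n, s['pixels'][:,:,::-1])
def und(s,uv):
    f=K(s); k=s['k1']
    d=(np.atleast_2d(uv).astype(float)-[s['cx'],s['cy']])/f
    x=d.copy()
    for _ in range(30): x=d/(1+k*(x**2).sum(1,keepdims=True))
    return x
def camT(s,st=None):
    if 'T' in s: return np.array(s['T'])
    T=np.eye(4);T[:3,:3]=R.from_rotvec(st['tcp_rot']).as_matrix();T[:3,3]=st['tool_pos']
    return T@np.array(s['tool_from_camera'])
def cloud(s,st=None):
    v,u=np.mgrid[:480,:640]
    x=und(s,np.c_[u.ravel(),v.ravel()]); z=s['depth'].ravel()
    p=np.c_[x*z[:,None],z]; T=camT(s,st)
    return (p@T[:3,:3].T+T[:3,3]).reshape(480,640,3)
def plane(s,uv,z,st=None):
    x=und(s,uv);T=camT(s,st); d=np.c_[x,np.ones(len(x))]@T[:3,:3].T
    return T[:3,3]+d*((z-T[2,3])/d[:,2])[:,None]
def proj(s,P,st=None):
    T=np.linalg.inv(camT(s,st)); p=np.atleast_2d(P)@T[:3,:3].T+T[:3,3]
    x=p[:,:2]/p[:,2:]; x=x*(1+s['k1']*(x**2).sum(1,keepdims=True)); return x*K(s)+[s['cx'],s['cy']]
E
python3 - <<'E'
from h import *
st=readout.get_state(); print(st)
for n in ['scene','top','wrist']:
    s=snapshot(n); save(s,n+'0.png'); print(n,{k:v for k,v in s.items() if k not in('pixels','depth')})
E
```

```text
pics
{'time': 0.0, 'joint_pos': array([-0.94178893,  0.50184777, -0.42679278,  1.5514545 ,  0.22080814,
        1.13825519, -0.21030408]), 'joint_velocities': array([-0.00203482, -0.00122226,  0.00048764, -0.00042221,  0.00155541,
        0.00228305,  0.00123349]), 'tau': array([-5.59117580e-04, -5.69515121e+01, -5.81657544e+00, -2.80953741e+01,
        1.07504352e-02,  1.17426639e-02, -1.44265204e-05]), 'tool_pos': array([0.23230353, 0.60634246, 0.23025764]), 'tcp_rot': array([-5.71247735e-01, -3.08879773e+00,  2.92392572e-03]), 'contact_force': array([0.13949152, 1.14270517, 0.66166454]), 'torque': array([ 0.07880299, -0.04468123, -0.03093485]), 'opening': 0.0854016676246561}
scene {'vfov': 44.8152979826333, 'cx': 312.82834624000446, 'cy': 242.08954094109478, 'k1': -0.07971651075536386, 'T': array([[ 0.77823823,  0.50334654, -0.37548305,  0.81793473],
       [ 0.62796828, -0.62479481,  0.46399061, -0.30319693],
       [-0.0010518 , -0.59688667, -0.80232487,  0.56494713],
       [ 0.        ,  0.        ,  0.        ,  1.        ]])}
top {'vfov': 50.4028309151343, 'cx': 325.3861021011649, 'cy': 239.60678055455918, 'k1': -0.13492417193099632, 'T': array([[-0.00962822, -0.98509911,  0.17171789,  0.46070707],
       [-0.99989499,  0.00762468, -0.01232333, -0.00241076],
       [ 0.01083041, -0.17181851, -0.98506908,  0.71093495],
       [ 0.        ,  0.        ,  0.        ,  1.        ]])}
wrist {'vfov': 65.10917160524214, 'cx': 323.9128703451585, 'cy': 239.13642467173753, 'k1': 0.015605389550292673, 'tool_from_camera': array([[-5.88814108e-05, -9.56196852e-01, -2.92724405e-01,
         7.38506845e-02],
       [ 9.99999917e-01,  6.15247612e-05, -4.02122907e-04,
        -6.68249859e-04],
       [ 4.02518457e-04, -2.92724405e-01,  9.56196769e-01,
        -1.41897416e-01],
       [ 0.00000000e+00,  0.00000000e+00,  0.00000000e+00,
         1.00000000e+00]])}
```

View pics/scene0.png

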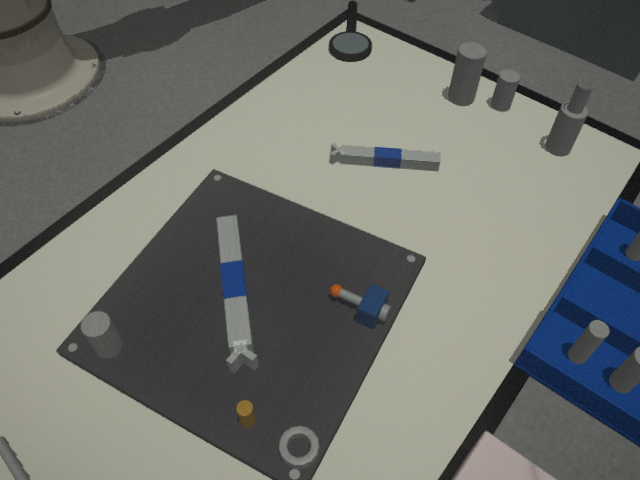

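View pics/top0.png

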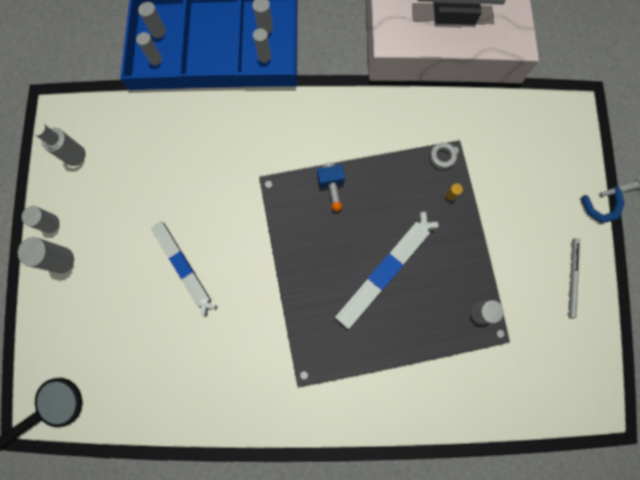

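The candidates are the bar on the plate (scene 233,285; top 385,270) and the bar on the bench (scene 388,157; top 180,265). The plate one looks longer, and it starts on the plate as described. I'll measure both and enlarge.

```bash
cat > m.py <<'E'
from h import *
s=snapshot('top'); s2=snapshot('scene')
for nm,q in (('top',s),('scene',s2)):
    P=cloud(q); hs=cv2.cvtColor(q['pixels'],cv2.COLOR_RGB2HSV)
    z=P[:,:,2]
    print(nm,'bench z',np.median(z[(abs(z)<.008)&(q['depth']>0)]), 'plate z',np.median(z[(abs(z-.012)<.004)&(hs[...,2]<90)]))
    np.save(nm+'P.npy',P)
# mark points
T={'bigTip':(343,323),'bigV':(427,222),'smTip':(160,226),'smV':(207,305)}
for k,v in T.items(): print(k,plane(s,[v],.036 if 'big' in k else .024)[0].round(4), cloud(s)[v[1],v[0]].round(4))
a=cv2.resize(s['pixels'][130:400,240:520],None,fx=2.1,fy=2.1,interpolation=cv2.INTER_CUBIC)
cv2.imwrite('pics/topcrop.png',a[:,:,::-1])
a=cv2.resize(s2['pixels'][160:480,50:450],None,fx=1.8,fy=1.8,interpolation=cv2.INTER_CUBIC)
cv2.imwrite('pics/scenecrop.png',a[:,:,::-1])
E
python3 m.py
```

```text
top bench z -0.0006159420707398944 plate z 0.010778391040672242
scene bench z 0.00041031212404896156 plate z 0.011651120703074946
bigTip [ 0.4672 -0.0329  0.036 ] [ 0.4671 -0.0328  0.0377]
bigV [ 0.6016 -0.1495  0.036 ] [ 0.6015 -0.1494  0.0367]
smTip [0.6014 0.2186 0.024 ] [0.6032 0.2213 0.0155]
smV [0.4923 0.1493 0.024 ] [0.4926 0.1508 0.0171]
```

```bash
sleep 1
```

```text
(no output)
```

View pics/topcrop.png

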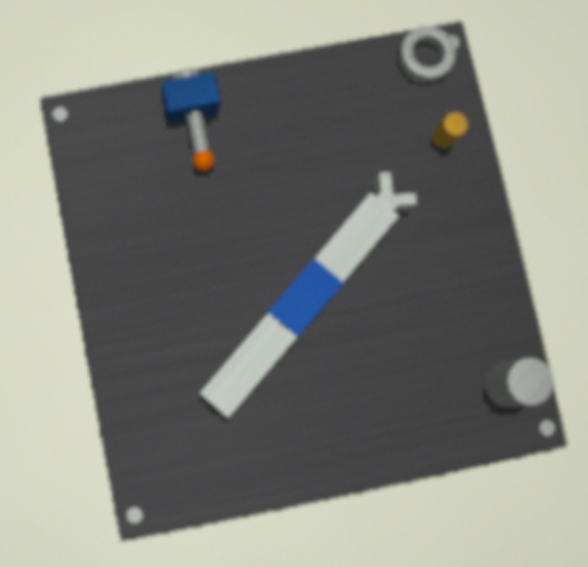

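View pics/scenecrop.png

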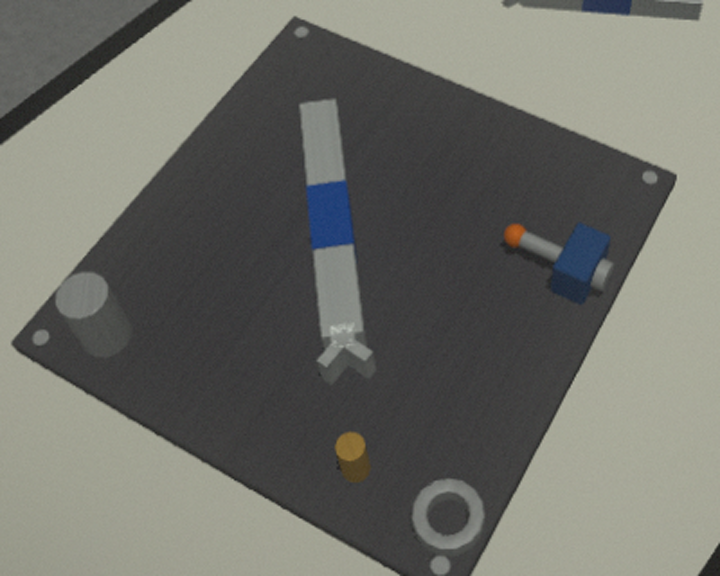

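The plate bar is about 180 mm long to the vee root, with its top at 36 mm, so it is the larger one. The bench bar is about 130 mm long with its top near 17 mm. Next I'll fit the features precisely from both cameras.

```bash
cat > f.py <<'E'
from h import *
def feats(s,st=None,verbose=True):
    hs=cv2.cvtColor(s['pixels'],cv2.COLOR_RGB2HSV).astype(int); H,S,V=hs[...,0],hs[...,1],hs[...,2]
    P=cloud(s,st); z=P[...,2]
    out={}
    # orange / brass split by hue & sat
    return hs,P
if __name__=='__main__':
    for n in ['top','scene']:
        s=snapshot(n); hs,P=feats(s)
        for nm,b in (('ball',{'top':(336,207),'scene':(336,291)}),('post',{'top':(456,189),'scene':(244,408)}),('blue',{'top':(385,270),'scene':(233,285)}),('stop',{'top':(331,174),'scene':(372,302)}),('bar',{'top':(412,243),'scene':(236,320)})):
            u,v=b[n]; print(n,nm,hs[v,u],P[v,u].round(4), s['depth'][v,u])
E
python3 f.py
```

```text
top ball [ 14 255 192] [ 0.6242 -0.0259  0.0322] 0.69699466
top post [ 21 190 185] [ 0.6455 -0.1899  0.0455] 0.6895811
top blue [108 199 165] [ 0.5367 -0.0902  0.0348] 0.68016046
top stop [106 195 131] [ 0.6682 -0.0193  0.0418] 0.6949626
top bar [ 56  11 194] [ 0.5729 -0.1278  0.0353] 0.686338
scene ball [ 12 199 164] [ 0.6286 -0.0297  0.0307] 0.6266954
scene post [ 20 151 132] [ 0.6462 -0.1919  0.0482] 0.530718
scene blue [110 180 122] [ 0.5389 -0.0954  0.0345] 0.62676656
scene stop [108 146  98] [ 0.6702 -0.023   0.0426] 0.60456395
scene bar [ 60   9 139] [ 0.572  -0.1255  0.037 ] 0.5984074
```

```bash
cat > fit.py <<'E'
from h import *
def comp(m,uv):
    n,l=cv2.connectedComponents(m.astype(np.uint8)); return l==l[uv[1],uv[0]]
def run(s,seeds,st=None,lab=''):
    hs=cv2.cvtColor(s['pixels'],cv2.COLOR_RGB2HSV).astype(int); H,S,V=[hs[...,i] for i in range(3)]
    P=cloud(s,st); z=P[...,2]; o={}
    # ball: orange
    m=comp((H<18)&(S>190)&(V>90) if lab!='scene' else (H<17)&(S>150)&(V>80),seeds['ball']); v,u=np.nonzero(m)
    (cu,cv_),rad=cv2.minEnclosingCircle(np.c_[u,v].astype(np.float32))
    o['ball']=plane(s,[(cu,cv_)],.026,st)[0]; o['nball']=(m.sum(),rad)
    # post top
    m=comp((H>15)&(H<30)&(S>100)&(abs(z-.046)<.006),seeds['post']); v,u=np.nonzero(m)
    (cu,cv_),rad=cv2.minEnclosingCircle(np.c_[u,v].astype(np.float32))
    q=plane(s,np.c_[u,v],.046,st)[:,:2].astype(np.float32)
    c,rr=cv2.minEnclosingCircle(q); o['post']=(np.array(c),q.mean(0),rr)
    # bar top (blue or pale)
    m=(abs(z-.036)<.006)&(((S<60)&(V>85))|((H>100)&(H<118)&(S>90)))
    m=comp(m,seeds['bar']); v,u=np.nonzero(m); q=plane(s,np.c_[u,v],.036,st)[:,:2].astype(np.float32)
    # axis by body part only
    A=cv2.fitLine(q,cv2.DIST_HUBER,0,.001,.001).ravel(); d=A[:2]
    band=m&(H>100)&(H<118)&(S>90); v,u=np.nonzero(band); b=plane(s,np.c_[u,v],.036,st)[:,:2]
    o['band']=b.mean(0); 
    if d@(o['post'][0]-b.mean(0))>0: d=-d
    t=(q-b.mean(0))@d; w=(q-b.mean(0))@[-d[1],d[0]]
    k=(t>-60e-3)&(t<80e-3)
    # refine axis w/ edge midpoints
    ts=np.arange(-.06,.08,.004); mid=[];
    for a in ts:
        kk=abs(t-a)<.002
        if kk.sum()<4: mid.append((np.nan,np.nan)); continue
        mid.append((np.min(w[kk]),np.max(w[kk])))
    mid=np.array(mid); c=mid.mean(1); g=np.isfinite(c); pf=np.polyfit(ts[g],c[g],1)
    o['width']=np.nanmedian(mid[:,1]-mid[:,0]); n=np.array([-d[1],d[0]])
    ang=np.arctan2(d[1],d[0])+np.arctan(pf[0]); o['bar_ang']=np.degrees(ang); e=np.array([np.cos(ang),np.sin(ang)]); 
    o['axis0']=b.mean(0)+n*pf[1]; tt=(q-o['axis0'])@e; o['t']=(tt.min(),tt.max()); bt=(b-o['axis0'])@e; o['bandt']=(bt.min(),bt.max())
    # plate mask
    m=(V<95)&(S<90)&(abs(z-.012)<.006); m=cv2.morphologyEx(m.astype(np.uint8),cv2.MORPH_CLOSE,np.ones((15,15)))
    n_,l,sts,_=cv2.connectedComponentsWithStats(m); m=l==1+np.argmax(sts[1:,4]); v,u=np.nonzero(m)
    q=plane(s,np.c_[u,v],.012,st)[:,:2].astype(np.float32); rc=cv2.minAreaRect(cv2.convexHull(q)); o['plate']=rc
    return o
if __name__=='__main__':
    for n,sd in (('top',dict(ball=(336,207),post=(456,189),bar=(412,243))),('scene',dict(ball=(336,291),post=(244,408),bar=(236,320)))):
        o=run(snapshot(n),sd,lab=n); print(n); [print('  ',k,v) for k,v in o.items()]
E
python3 fit.py
```

```text
top
   ball [ 0.62694915 -0.02680544  0.026     ]
   nball (np.int64(62), 4.652536392211914)
   post (array([ 0.64326173, -0.19031441]), array([ 0.64481497, -0.18982275], dtype=float32), 0.008331125602126122)
   band [ 0.53467177 -0.09039358]
   width 0.023494742005847332
   bar_ang 138.65428766179377
   axis0 [ 0.53474289 -0.09031253]
   t (np.float64(-0.09842372295773323), np.float64(0.08992977746566891))
   bandt (np.float64(-0.022653866938521883), np.float64(0.022323664776516847))
   plate ((0.5556244254112244, -0.09033460915088654), (0.2959674298763275, 0.29611101746559143), 10.539535522460938)
scene
   ball [ 0.62613316 -0.02661731  0.026     ]
   nball (np.int64(99), 6.113943099975586)
   post (array([ 0.64604926, -0.19210114]), array([ 0.64597917, -0.19162554], dtype=float32), 0.008837825618684292)
   band [ 0.53386888 -0.09046938]
   width 0.022558789024666792
   bar_ang 138.53711446815987
   axis0 [ 0.53394802 -0.0903795 ]
   t (np.float64(-0.09888525446442188), np.float64(0.0891136810845117))
   bandt (np.float64(-0.022663146920027993), np.float64(0.02349620432533483))
   plate ((0.5581014156341553, -0.09432552754878998), (0.3019008934497833, 0.30442771315574646), 10.602249145507812)
```

```bash
cat > go.py <<'E'
from h import *
import sys
def rel(target,ang,st=None,base=None):
    """tool offset(cm), rotation(deg) from current pose to TCP target with tool x at world angle ang, pointing down"""
    st=st or readout.get_state()
    R0=R.from_rotvec(st['tcp_rot']) if base is None else base[1]; p0=np.array(st['tool_pos']) if base is None else base[0]
    x=np.array([np.cos(np.radians(ang)),np.sin(np.radians(ang)),0]); z=np.array([0,0,-1.]); y=np.cross(z,x)
    Rt=R.from_matrix(np.c_[x,y,z])
    return (R0.inv().apply(np.array(target)-p0)*100).round(3),(R0.inv()*Rt).as_rotvec(degrees=True).round(3)
if __name__=='__main__':
    a=[float(v) for v in sys.argv[1:]]
    print(*rel(a[:3],a[3]))
    st=readout.get_state(); print(st['time'],st['tool_pos'].round(4),np.degrees(st['tcp_rot']).round(2),st['contact_force'].round(2),st['torque'].round(3),st['opening'])
E
python3 go.py 0.534 -0.0904 0.16 138.6
```

```text
[-53.098 -54.335   7.131] [-8.0000e-03  2.0000e-03  2.0443e+01]
0.45 [0.2325 0.6069 0.2312] [-3.274e+01 -1.770e+02  1.000e-02] [ 0.86  0.28 -0.6 ] [0.046 0.053 0.004] 0.08546741259576962
```

```bash
python3 -m crank '[{"gripper":8.5,"offset":[-3.5,-3.6,0],"rotation":[0,0,1]},{"gripper":8.5,"offset":[-7.5,-7.6,0],"rotation":[0,0,3]},{"gripper":8.5,"offset":[-11.5,-11.7,0],"rotation":[0,0,5]},{"gripper":8.5,"offset":[-15.5,-15.8,0.5],"rotation":[0,0,7]},{"gripper":8.5,"offset":[-19.5,-19.9,1],"rotation":[0,0,9]},{"gripper":8.5,"offset":[-23.5,-24,1.5],"rotation":[0,0,11]},{"gripper":8.5,"offset":[-27.5,-28.1,2],"rotation":[0,0,13]},{"gripper":8.5,"offset":[-31.5,-32.2,2.5],"rotation":[0,0,15]},{"gripper":8.5,"offset":[-35.5,-36.3,3],"rotation":[0,0,17]},{"gripper":8.5,"offset":[-39.5,-40.4,4],"rotation":[0,0,18]},{"gripper":8.5,"offset":[-43.5,-44.5,5],"rotation":[0,0,19]},{"gripper":8.5,"offset":[-47.5,-48.6,6],"rotation":[0,0,20]},{"gripper":8.5,"offset":[-51,-52.2,6.7],"rotation":[0,0,20.4]},{"gripper":6,"offset":[-53.1,-54.3,7.1],"rotation":[0,0,20.4]},{"gripper":6,"offset":[-53.1,-54.3,7.1],"rotation":[0,0,20.4]},{"gripper":6,"offset":[-53.1,-54.3,7.1],"rotation":[0,0,20.4]},{"gripper":6,"offset":[-53.1,-54.3,7.1],"rotation":[0,0,20.4]},{"gripper":6,"offset":[-53.1,-54.3,7.1],"rotation":[0,0,20.4]}]'
python3 - <<'E'
from h import *
st=readout.get_state(); s=snapshot('wrist'); save(s,'w1.png'); print(st['tool_pos'],np.degrees(st['tcp_rot']),st['opening'],st['contact_force'],st['joint_pos'])
E
```

```text
time: 2.7
tool_pos: [0.5341, -0.0888, 0.1606]
tcp_rot: [1.107, 2.94, 0.001]
contact_force: [-0.7, -0.6, -0.6]
opening: 0.0599
[ 0.53410949 -0.08880055  0.16056296] [6.34005806e+01 1.68452879e+02 3.70158987e-02] 0.059886188674633606 [-0.66879378 -0.56601724 -0.60166906] [ 1.13790042e-01  3.59761862e-01  1.92611520e-03  1.90239940e+00
 -1.33777673e-03  8.79145097e-01  9.67300033e-01]
```

```bash
sleep 2
```

```text
(no output)
```

View pics/w1.png

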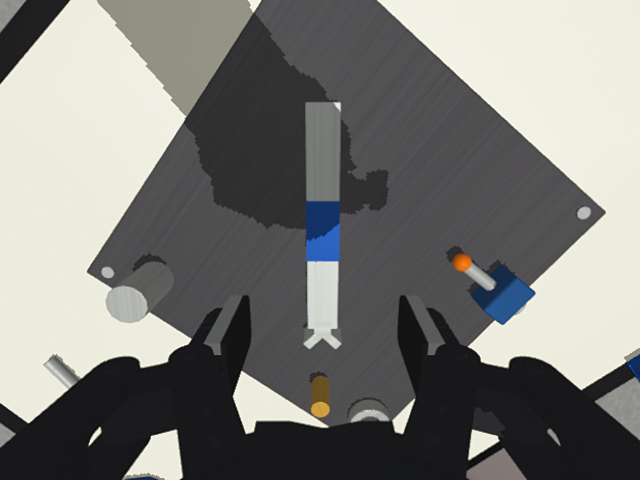

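Run:
```python
from h import *
from fit import run
st=readout.get_state(); s=snapshot('wrist')
print(s['pixels'][263,462],s['pixels'][409,320],cv2.cvtColor(s['pixels'],cv2.COLOR_RGB2HSV)[409,320])
o=run(s,dict(ball=(462,263),post=(320,409),bar=(322,290)),st); [print('  ',k,v) for k,v in o.items()]
f=lambda u,v,z:print((u,v),plane(s,[(u,v)],z,st)[0].round(4))
# bar: far end corners, band edges, vee tips
for uv in [(306,102),(340,102),(306,200),(340,200),(306,261),(340,261),(304,345),(340,345)]: f(*uv,.036)
a=cv2.resize(s['pixels'][230:430,250:520],None,fx=2.9,fy=2.9,interpolation=cv2.INTER_CUBIC); cv2.imwrite('pics/w1c.png',a[:,:,::-1])
```

```text
[238 127  27] [199 153  63] [ 20 174 199]
   ball [ 0.62693002 -0.02740292  0.026     ]
   nball (np.int64(241), 9.08164119720459)
   post (array([ 0.64324868, -0.19069052]), array([ 0.6435881 , -0.19025074], dtype=float32), 0.010058960877358913)
   band [ 0.5340494  -0.09118795]
   width 0.023401732720734092
   bar_ang 138.40585740369454
   axis0 [ 0.53407528 -0.09115881]
   t (np.float64(-0.09913925360630164), np.float64(0.08953118320916585))
   bandt (np.float64(-0.023122587213847957), np.float64(0.022133199088687376))
   plate ((0.5544681549072266, -0.09040258824825287), (0.298952579498291, 0.2999073266983032), 10.803561210632324)
(306, 102) [ 0.4602 -0.0406  0.036 ]
(340, 102) [ 0.4752 -0.0236  0.036 ]
(306, 200) [ 0.5093 -0.0849  0.036 ]
(340, 200) [ 0.5254 -0.0665  0.036 ]
(306, 261) [ 0.5439 -0.1161  0.036 ]
(340, 261) [ 0.5608 -0.0968  0.036 ]
(304, 345) [ 0.5966 -0.1659  0.036 ]
(340, 345) [ 0.6159 -0.144   0.036 ]
```

```bash
sleep 2
```

```text
(no output)
```

View pics/w1c.png

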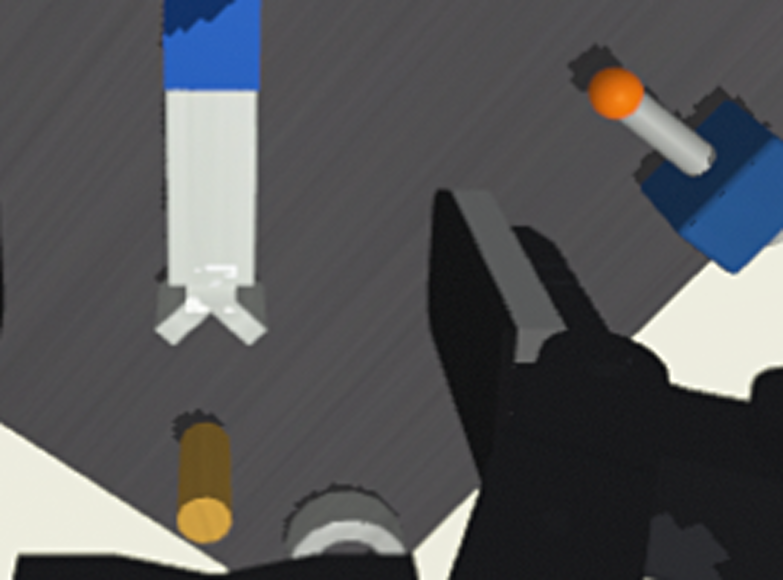

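```bash
for i in 1 2 3; do python3 go.py 0.534 -0.0908 0.016 138.5; done
```

```text
[-0.086 -0.128 14.452] [0.017 0.009 0.208]
2.8 [ 0.5342 -0.0893  0.1605] [6.3460e+01 1.6843e+02 2.0000e-02] [-0.1   0.26  0.1 ] [-0.012  0.024  0.026] 0.0602207622801513
[-0.086 -0.128 14.452] [0.017 0.009 0.208]
2.8 [ 0.5342 -0.0893  0.1605] [6.3460e+01 1.6843e+02 2.0000e-02] [-0.1   0.26  0.1 ] [-0.012  0.024  0.026] 0.0602207622801513
[-0.086 -0.128 14.452] [0.017 0.009 0.208]
2.8 [ 0.5342 -0.0893  0.1605] [6.3460e+01 1.6843e+02 2.0000e-02] [-0.1   0.26  0.1 ] [-0.012  0.024  0.026] 0.0602207622801513
```

```bash
python3 -m crank '[{"gripper":6,"offset":[-0.1,-0.1,3],"rotation":[0,0,0]},{"gripper":6,"offset":[-0.1,-0.1,6],"rotation":[0,0,0]},{"gripper":6,"offset":[-0.1,-0.1,9],"rotation":[0,0,0]},{"gripper":5.5,"offset":[-0.1,-0.1,11.5],"rotation":[0,0,0]},{"gripper":5,"offset":[-0.1,-0.1,13],"rotation":[0,0,0]},{"gripper":5,"offset":[-0.1,-0.1,14],"rotation":[0,0,0]},{"gripper":5,"offset":[-0.1,-0.1,14.4],"rotation":[0,0,0]},{"gripper":5,"offset":[-0.1,-0.1,14.4],"rotation":[0,0,0]},{"gripper":5,"offset":[-0.1,-0.1,14.4],"rotation":[0,0,0]}]'
python3 go.py 0.534 -0.0908 0.016 138.5
python3 - <<'E'
from h import *
s=snapshot('scene');save(s,'s2.png')
E
```

```text
time: 3.92
tool_pos: [0.5348, -0.0915, 0.017]
tcp_rot: [1.109, 2.938, 0.0]
contact_force: [0.1, 1.0, 0.8]
opening: 0.0499
[0.106 0.    0.095] [0.04  0.056 0.142]
3.925 [ 0.5348 -0.0915  0.017 ] [6.3540e+01 1.6834e+02 3.0000e-02] [0.12 1.05 0.81] [-0.014  0.007  0.012] 0.049858839422687956
```

```bash
sleep 2
```

```text
(no output)
```

View pics/s2.png

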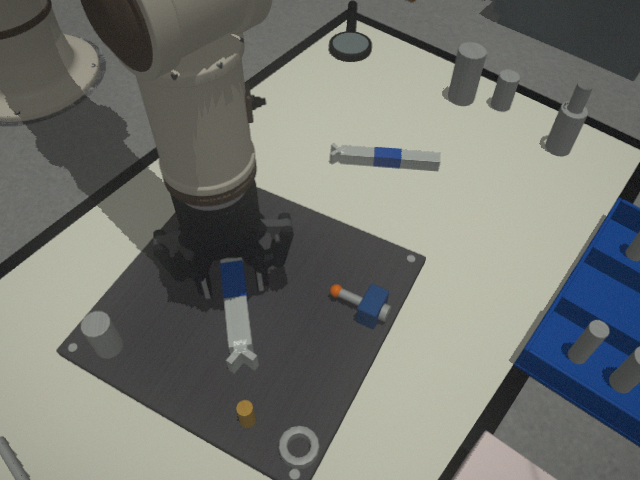

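```bash
python3 -m crank '[{"gripper":3.5,"offset":[0,0,0.05],"rotation":[0,0,0]},{"gripper":2,"offset":[0,0,0.05],"rotation":[0,0,0]},{"gripper":1.5,"offset":[0,0,0.05],"rotation":[0,0,0]},{"gripper":1.5,"offset":[0,0,0.05],"rotation":[0,0,0]},{"gripper":1.5,"offset":[0,0,0.05],"rotation":[0,0,0]},{"gripper":1.5,"offset":[0,0,0.05],"rotation":[0,0,0]}]' 40
python3 go.py 0.534 -0.0908 0.016 138.5
python3 - <<'E'
from h import *
st=readout.get_state();s=snapshot('wrist');save(s,'w3.png')
E
```

```text
time: 4.72
tool_pos: [0.5346, -0.0914, 0.0162]
tcp_rot: [1.109, 2.939, 0.0]
contact_force: [-1.0, 0.9, 5.8]
opening: 0.0231
[0.083 0.009 0.024] [0.023 0.028 0.143]
4.725 [ 0.5346 -0.0914  0.0162] [6.3550e+01 1.6837e+02 2.0000e-02] [-1.02  0.87  5.84] [ 0.102  0.242 -0.026] 0.02314606937912003
```

```bash
sleep 2
```

```text
(no output)
```

View pics/w3.png

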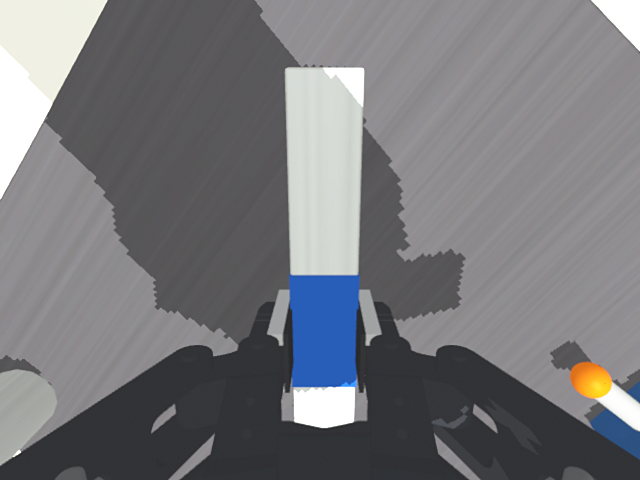

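```bash
python3 -m crank '[{"gripper":1.5,"offset":[0,0,-0.03],"rotation":[0,0,0]},{"gripper":1.5,"offset":[-0.4,0,-0.03],"rotation":[0,0,0]},{"gripper":1.5,"offset":[-0.9,-0.05,-0.03],"rotation":[0,0,0]},{"gripper":1.5,"offset":[-1.4,-0.1,-0.03],"rotation":[0,0,0]},{"gripper":1.5,"offset":[-1.9,-0.15,-0.03],"rotation":[0,0,0]},{"gripper":1.5,"offset":[-2.4,-0.2,-0.03],"rotation":[0,0,0]},{"gripper":1.5,"offset":[-2.9,-0.2,-0.03],"rotation":[0,0,0]},{"gripper":1.5,"offset":[-3.4,-0.2,-0.03],"rotation":[0,0,0]},{"gripper":1.5,"offset":[-3.8,-0.2,-0.03],"rotation":[0,0,0]},{"gripper":1.5,"offset":[-4.1,-0.2,-0.03],"rotation":[0,0,0]},{"gripper":1.5,"offset":[-4.3,-0.2,-0.03],"rotation":[0,0,0]},{"gripper":1.5,"offset":[-4.3,-0.2,-0.03],"rotation":[0,0,0]},{"gripper":1.5,"offset":[-4.3,-0.2,-0.03],"rotation":[0,0,0]}]'
cat > look.py <<'E'
from h import *
import sys
st=readout.get_state();s=snapshot('scene')
a=cv2.resize(s['pixels'][230:480,150:430],None,fx=2.3,fy=2.3,interpolation=cv2.INTER_CUBIC); cv2.imwrite('pics/'+sys.argv[1],a[:,:,::-1])
R0=R.from_rotvec(st['tcp_rot']); x=R0.apply([1,0,0])
print(st['time'],st['tool_pos'].round(4),'ang',np.degrees(np.arctan2(x[1],x[0])).round(2),'F_tool',R0.inv().apply(st['contact_force']).round(2),'M_tool',R0.inv().apply(st['torque']).round(3),st['opening'])
E
python3 look.py s4.png
```

```text
time: 6.4
tool_pos: [0.5637, -0.119, 0.0162]
tcp_rot: [-1.106, -2.936, -0.002]
contact_force: [-5.7, 4.9, 10.1]
opening: 0.023
6.4 [ 0.5637 -0.119   0.0162] ang 138.73 F_tool [  7.55  -0.02 -10.07] M_tool [-0.087  1.378 -0.012] 0.023005225677501056
```

```bash
sleep 2
```

```text
(no output)
```

View pics/s4.png

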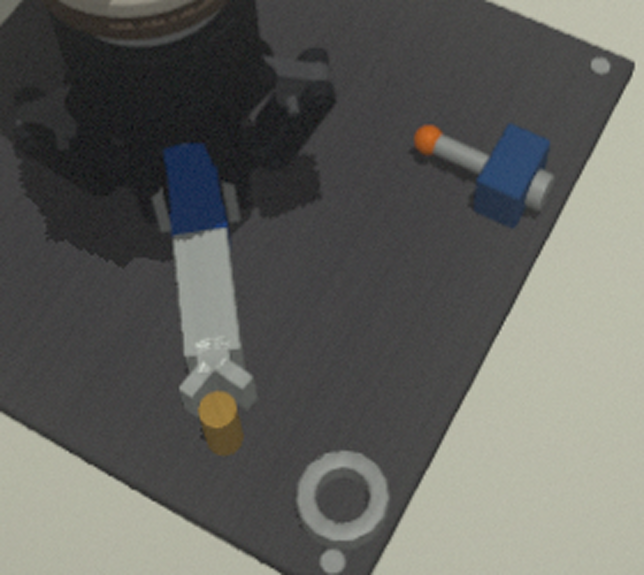

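```bash
python3 -m crank '[{"gripper":1.5,"offset":[0,0,-0.05],"rotation":[0,0,0]},{"gripper":1.5,"offset":[0,0,-0.1],"rotation":[0,0,0]},{"gripper":1.5,"offset":[0,0,-0.1],"rotation":[0,0,0]}]'; python3 look.py s5.png;python3 look.py s5.png
```

```text
time: 6.82
tool_pos: [0.5647, -0.1218, 0.0164]
tcp_rot: [-1.11, -2.938, 0.001]
contact_force: [0.4, -0.6, -2.2]
opening: 0.0234
6.825 [ 0.5647 -0.1218  0.0164] ang 138.61 F_tool [-0.72 -0.14  2.23] M_tool [ 0.005 -0.038 -0.006] 0.023435578384894074
6.875 [ 0.5647 -0.1218  0.0165] ang 138.61 F_tool [0.65 0.06 4.52] M_tool [ 0.013  0.093 -0.024] 0.02304979133861605
```

```bash
python3 -m crank '[{"gripper":1.5,"offset":[0,0,0.03],"rotation":[0,0,0]},{"gripper":1.5,"offset":[-0.1,0,0.03],"rotation":[0,0,0]},{"gripper":1.5,"offset":[-0.2,0,0.03],"rotation":[0,0,0]},{"gripper":1.5,"offset":[-0.3,0,0.03],"rotation":[0,0,0]},{"gripper":1.5,"offset":[-0.4,0,0.03],"rotation":[0,0,0]},{"gripper":1.5,"offset":[-0.4,0,0.03],"rotation":[0,0,0]}]'; python3 look.py s5.png;python3 look.py s5.png
```

```text
time: 7.68
tool_pos: [0.5683, -0.1241, 0.0168]
tcp_rot: [1.109, 2.939, -0.0]
contact_force: [-0.3, -1.0, -3.3]
opening: 0.0233
7.675 [ 0.5683 -0.1241  0.0168] ang 138.64 F_tool [-0.49 -0.94  3.31] M_tool [-0.014 -0.024  0.039] 0.023317107251764398
7.725 [ 0.5682 -0.124   0.0168] ang 138.64 F_tool [0.24 0.08 3.77] M_tool [-0.017  0.018  0.006] 0.023028247561892905
```

```bash
sleep 2
```

```text
(no output)
```

View pics/s5.png

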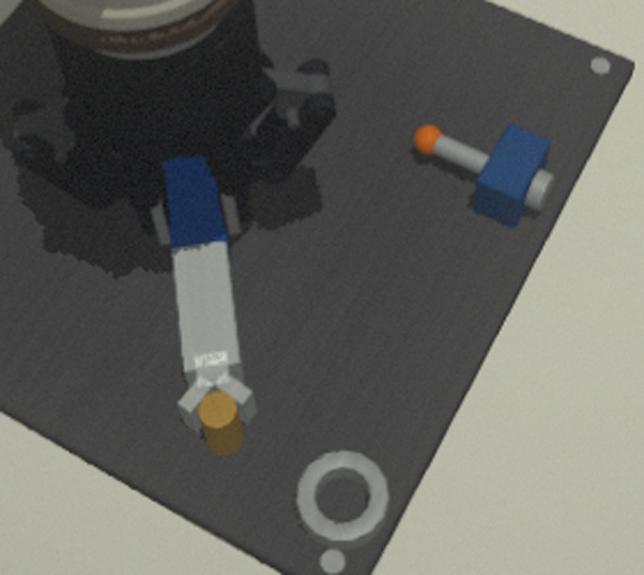

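```bash
python3 -m crank '[{"gripper":1.5,"offset":[0,0,0.04],"rotation":[0,0,0]},{"gripper":1.5,"offset":[-0.05,0,0.04],"rotation":[0,0,0]},{"gripper":1.5,"offset":[-0.1,0,0.04],"rotation":[0,0,0]},{"gripper":1.5,"offset":[-0.15,0,0.04],"rotation":[0,0,0]},{"gripper":1.5,"offset":[-0.15,0,0.04],"rotation":[0,0,0]}]'; python3 look.py s5.png;python3 look.py s5.png
```

```text
time: 8.4
tool_pos: [0.5694, -0.125, 0.0164]
tcp_rot: [1.11, 2.939, 0.0]
contact_force: [-0.5, -0.1, -2.9]
opening: 0.0231
8.4 [ 0.5694 -0.125   0.0164] ang 138.64 F_tool [ 0.29 -0.4   2.9 ] M_tool [ 0.041 -0.056  0.018] 0.02311176877483159
8.45 [ 0.5693 -0.125   0.0164] ang 138.64 F_tool [0.   0.73 2.78] M_tool [-0.026  0.048 -0.012] 0.02285597243410641
```

```bash
python3 -m crank '[{"gripper":1.5,"offset":[0,0,0.03],"rotation":[0,0,0]},{"gripper":1.5,"offset":[-0.05,0,0.03],"rotation":[0,0,0]},{"gripper":1.5,"offset":[-0.1,0,0.03],"rotation":[0,0,0]},{"gripper":1.5,"offset":[-0.1,0,0.03],"rotation":[0,0,0]}]'; python3 look.py s5.png;python3 look.py s5.png
```

```text
time: 9.0
tool_pos: [0.57, -0.1253, 0.0163]
tcp_rot: [-1.109, -2.939, -0.0]
contact_force: [-3.4, 1.8, 2.6]
opening: 0.0234
9.0 [ 0.57   -0.1253  0.0163] ang 138.66 F_tool [ 3.72 -0.9  -2.61] M_tool [0.13  0.664 0.014] 0.02338822790416582
9.05 [ 0.57   -0.1253  0.0163] ang 138.65 F_tool [ 3.67  0.19 -3.1 ] M_tool [0.126 0.701 0.075] 0.023104243846509928
```

```bash
sleep 2
```

```text
(no output)
```

View pics/s5.png

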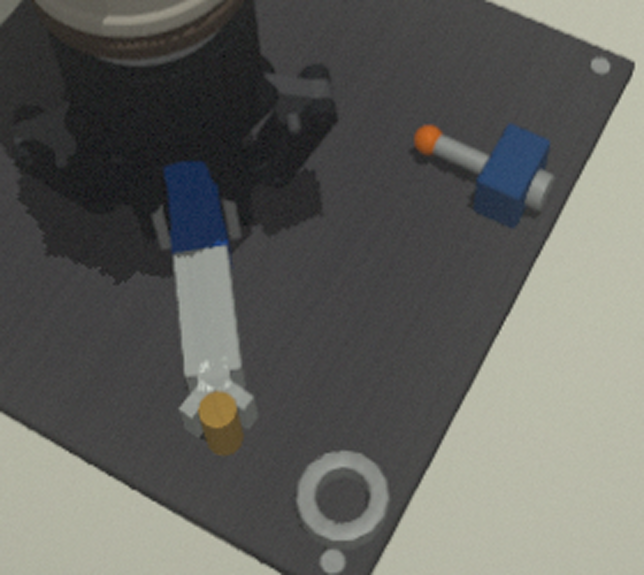

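```bash
python3 -m crank '[{"gripper":1.5,"offset":[-0.05,0,-0.01],"rotation":[0,0,0]},{"gripper":1.5,"offset":[-0.1,0,-0.01],"rotation":[0,0,0]},{"gripper":1.5,"offset":[-0.1,0,-0.01],"rotation":[0,0,0]}]'; python3 look.py s6.png;python3 look.py s6.png
```

```text
time: 9.48
tool_pos: [0.5703, -0.1256, 0.0162]
tcp_rot: [-1.108, -2.938, -0.001]
contact_force: [-5.1, 3.4, 5.7]
opening: 0.0233
9.475 [ 0.5703 -0.1256  0.0162] ang 138.66 F_tool [ 6.09 -0.77 -5.64] M_tool [0.085 1.118 0.058] 0.02331235379989587
9.525 [ 0.5703 -0.1256  0.0163] ang 138.67 F_tool [ 6.89  0.16 -5.85] M_tool [ 0.097  1.194 -0.039] 0.02329753685824433
```

```bash
python3 -m crank '[{"gripper":1.5,"offset":[0,0,-0.03],"rotation":[0,0,0]},{"gripper":1.5,"offset":[0,0,-0.05],"rotation":[0,0,0]},{"gripper":1.5,"offset":[0,0,-0.05],"rotation":[0,0,0]}]'; python3 look.py s6.png;python3 look.py s6.png
```

```text
time: 9.95
tool_pos: [0.5704, -0.1257, 0.0163]
tcp_rot: [-1.108, -2.939, -0.0]
contact_force: [-3.2, 4.4, -0.0]
opening: 0.023
9.95 [ 0.5704 -0.1257  0.0163] ang 138.67 F_tool [5.3  1.23 0.03] M_tool [-0.22   0.984 -0.055] 0.023012094099252447
10.0 [ 0.5704 -0.1257  0.0163] ang 138.67 F_tool [4.68 1.26 1.62] M_tool [-0.22   0.999 -0.098] 0.022794489773256345
```

```bash
sleep 2
```

```text
(no output)
```

View pics/s6.png

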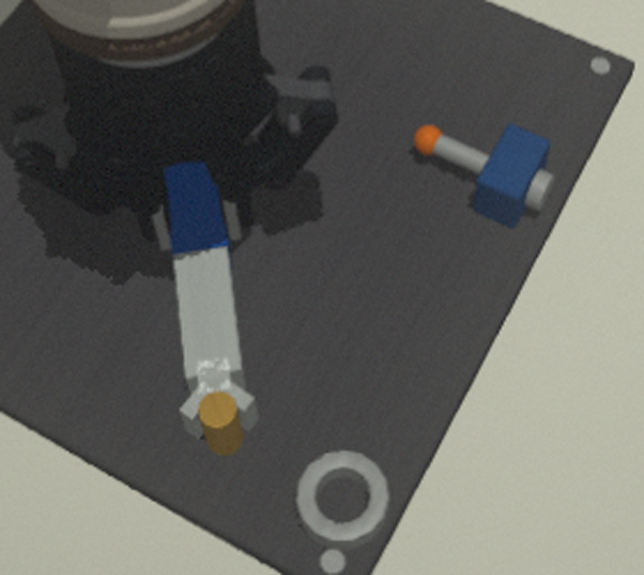

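```bash
python3 -m crank '[{"gripper":1.5,"offset":[-0.006,0.344,0.01],"rotation":[0,0,2]},{"gripper":1.5,"offset":[-0.024,0.687,0.01],"rotation":[0,0,4]},{"gripper":1.5,"offset":[-0.054,1.03,0.01],"rotation":[0,0,6]},{"gripper":1.5,"offset":[-0.096,1.371,0.01],"rotation":[0,0,8]},{"gripper":1.5,"offset":[-0.15,1.71,0.01],"rotation":[0,0,10]},{"gripper":1.5,"offset":[-0.15,1.71,0.01],"rotation":[0,0,10]},{"gripper":1.5,"offset":[-0.15,1.71,0.01],"rotation":[0,0,10]}]'; python3 look.py s7.png;python3 look.py s7.png
```

```text
time: 10.92
tool_pos: [0.5836, -0.1139, 0.0164]
tcp_rot: [1.359, 2.832, 0.001]
contact_force: [-1.0, 4.8, -3.5]
opening: 0.0232
10.925 [ 0.5836 -0.1139  0.0164] ang 128.72 F_tool [4.4  2.18 3.53] M_tool [-0.516  0.844 -0.267] 0.02319006664018797
10.975 [ 0.5835 -0.1138  0.0164] ang 128.72 F_tool [4.83 2.96 4.33] M_tool [-0.557  0.875 -0.188] 0.023083460214220468
```

```bash
python3 -m crank '[{"gripper":1.5,"offset":[0,0.03,0.03],"rotation":[0,0,0]},{"gripper":1.5,"offset":[-0.006,0.374,0.04],"rotation":[0,0,2]},{"gripper":1.5,"offset":[-0.024,0.717,0.04],"rotation":[0,0,4]},{"gripper":1.5,"offset":[-0.054,1.06,0.04],"rotation":[0,0,6]},{"gripper":1.5,"offset":[-0.096,1.401,0.04],"rotation":[0,0,8]},{"gripper":1.5,"offset":[-0.15,1.74,0.04],"rotation":[0,0,10]},{"gripper":1.5,"offset":[-0.15,1.74,0.04],"rotation":[0,0,10]},{"gripper":1.5,"offset":[-0.15,1.74,0.04],"rotation":[0,0,10]}]'; python3 look.py s7.png;python3 look.py s7.png
```

```text
time: 12.02
tool_pos: [0.598, -0.1042, 0.0163]
tcp_rot: [1.602, 2.703, 0.001]
contact_force: [-0.4, 4.3, -2.7]
opening: 0.0233
12.025 [ 0.598  -0.1042  0.0163] ang 118.69 F_tool [3.91 1.72 2.66] M_tool [-0.445  1.03  -0.087] 0.023306977970723994
12.075 [ 0.598  -0.1042  0.0163] ang 118.69 F_tool [5.3  1.86 3.34] M_tool [-0.464  1.054 -0.139] 0.023025279648455944
```

```bash
sleep 2
```

```text
(no output)
```

View pics/s7.png

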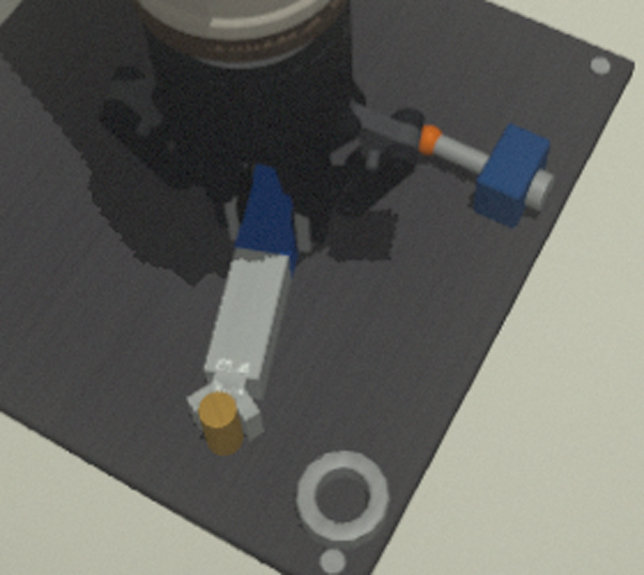

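```bash
python3 -m crank '[{"gripper":1.5,"offset":[0,0.02,0.03],"rotation":[0,0,0]},{"gripper":1.5,"offset":[-0.006,0.364,0.03],"rotation":[0,0,2]},{"gripper":1.5,"offset":[-0.024,0.707,0.03],"rotation":[0,0,4]},{"gripper":1.5,"offset":[-0.054,1.05,0.03],"rotation":[0,0,6]},{"gripper":1.5,"offset":[-0.096,1.391,0.03],"rotation":[0,0,8]},{"gripper":1.5,"offset":[-0.15,1.73,0.03],"rotation":[0,0,10]},{"gripper":1.5,"offset":[-0.215,2.068,0.03],"rotation":[0,0,12]},{"gripper":1.5,"offset":[-0.215,2.068,0.03],"rotation":[0,0,12]},{"gripper":1.5,"offset":[-0.215,2.068,0.03],"rotation":[0,0,12]}]'; python3 look.py s8.png;python3 look.py s8.png
python3 - <<'E'
from h import *
s=snapshot('wrist');save(s,'w8.png')
E
```

```text
time: 13.25
tool_pos: [0.6175, -0.0961, 0.0163]
tcp_rot: [1.876, 2.52, 0.002]
contact_force: [-0.3, 5.6, 0.2]
opening: 0.0233
13.25 [ 0.6175 -0.0961  0.0163] ang 106.67 F_tool [ 5.49  1.32 -0.16] M_tool [-0.2    1.191  0.117] 0.02328385944686438
13.3 [ 0.6174 -0.0961  0.0163] ang 106.67 F_tool [5.81 0.84 0.27] M_tool [-0.137  1.195  0.062] 0.022956061203698606
```

```bash
sleep 2
```

```text
(no output)
```

View pics/s8.png

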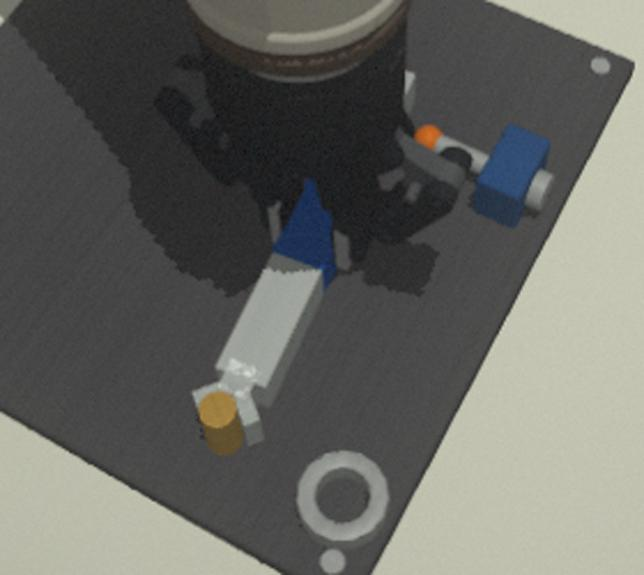

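View pics/w8.png

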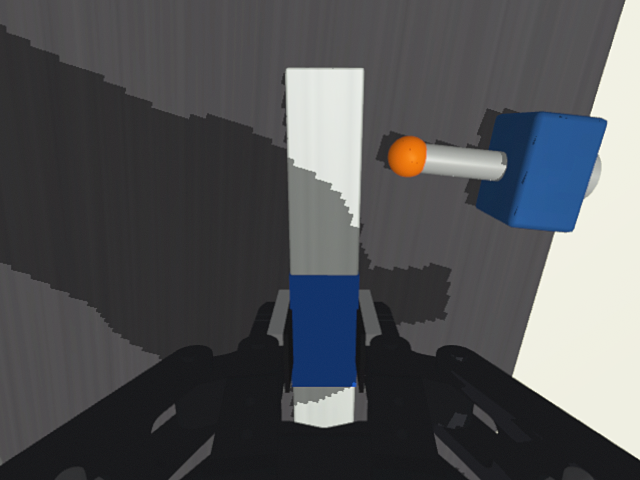

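```bash
cat > gap.py <<'E'
from h import *
st=readout.get_state(); s=snapshot('wrist'); hs=cv2.cvtColor(s['pixels'],cv2.COLOR_RGB2HSV).astype(int)
m=(hs[...,0]<18)&(hs[...,1]>180)&(hs[...,2]>90); n,l,sts,c=cv2.connectedComponentsWithStats(m.astype(np.uint8)); i=1+np.argmax(sts[1:,4])
v,u=np.nonzero(l==i); (cu,cv_),rad=cv2.minEnclosingCircle(np.c_[u,v].astype(np.float32))
R0=R.from_rotvec(st['tcp_rot']); p=plane(s,[(cu,cv_)],.026,st)[0]; b=R0.inv().apply(p-st['tool_pos'])
row=int(round(cv_)); g=(hs[row-40:row+40,:,1]<60)&(hs[row-40:row+40,:,2]>100)
# bar edges per row at z=.036
L=[];Rr=[]
for rr in range(row-40,row+61,10):
    x=s['pixels'][rr].astype(int).sum(1); x=x[285-15:385]
    d=np.diff(cv2.GaussianBlur(x.astype(np.float32)[None],(1,1),0)[0]); j=[np.argmax(d[:40])+270.5, np.argmin(d[60:100])+330.5]
    q=plane(s,[(j[0],rr),(j[1],rr)],.036,st); q=R0.inv().apply(q-st['tool_pos']); L.append(q[0]);Rr.append(q[1])
print('ball px',cu,cv_,rad,'ball tool mm',(b*1e3).round(2))
print('L edge',(np.array(L)*1e3).round(1)[:,:2].tolist()); print('R edge',(np.array(Rr)*1e3).round(1)[:,:2].tolist())
print('gap to y=12 :',b[1]*1e3-7-12)
print(st['tool_pos'],st['time'])
E
python3 gap.py
```

```text
ball px 407.9193420410156 155.53225708007812 21.0169734954834 ball tool mm [63.11 28.98 -9.6 ]
L edge [[75.8, -11.5], [72.9, -11.6], [69.9, -11.7], [66.9, -11.7], [63.8, -11.8], [60.6, -9.4], [57.5, -11.7], [54.2, -11.8], [50.9, -11.9], [47.6, -11.7], [44.2, -11.8]]
R edge [[75.8, 12.0], [72.9, 12.1], [69.9, 11.8], [66.9, 11.9], [63.8, 12.0], [60.6, 11.8], [57.4, 11.9], [54.2, 12.0], [50.9, 11.8], [47.6, 11.8], [44.2, 11.9]]
gap to y=12 : 9.979543183547094
[ 0.61748921 -0.09607098  0.01632532] 13.4
```

```bash
python3 -m crank '[{"gripper":1.5,"offset":[-0.001,0.172,0],"rotation":[0,0,1]},{"gripper":1.5,"offset":[-0.006,0.344,0],"rotation":[0,0,2]},{"gripper":1.5,"offset":[-0.009,0.43,0],"rotation":[0,0,2.5]},{"gripper":1.5,"offset":[-0.013,0.515,0],"rotation":[0,0,3]},{"gripper":1.5,"offset":[-0.013,0.515,0],"rotation":[0,0,3]},{"gripper":1.5,"offset":[-0.013,0.515,0],"rotation":[0,0,3]}]'; python3 look.py s8.png;python3 look.py s8.png; python3 gap.py
```

```text
time: 14.2
tool_pos: [0.6222, -0.0948, 0.0163]
tcp_rot: [-1.941, -2.47, -0.001]
contact_force: [-1.6, 5.3, 0.0]
opening: 0.023
14.2 [ 0.6222 -0.0948  0.0163] ang 103.69 F_tool [ 5.52 -0.28 -0.04] M_tool [ 0.017  1.179 -0.088] 0.023049476353050505
14.25 [ 0.6222 -0.0948  0.0163] ang 103.69 F_tool [ 6.33 -0.26 -0.79] M_tool [ 0.068  1.199 -0.071] 0.023146101347707948
ball px 383.75 151.875 20.67806053161621 ball tool mm [64.36 20.65 -9.66]
L edge [[77.0, -11.7], [74.1, -11.8], [71.1, -11.9], [68.1, -11.7], [65.0, -11.8], [61.9, -11.8], [58.7, -6.1], [55.5, -12.0], [52.3, -11.8], [48.9, -11.9], [45.6, -12.0]]
R edge [[77.0, 12.0], [74.1, 11.8], [71.1, 11.9], [68.1, 11.9], [65.0, 12.0], [61.9, 11.8], [58.7, 11.9], [55.5, 12.0], [52.3, 11.8], [48.9, 11.9], [45.6, 11.9]]
gap to y=12 : 1.6517255436496754
[ 0.6221818  -0.09478149  0.01628065] 14.3
```

```bash
cat > N.py <<'E'
from h import *
for i in range(2):
    st=readout.get_state(); snapshot('top')
    R0=R.from_rotvec(st['tcp_rot']); F=R0.inv().apply(st['contact_force']);M=R0.inv().apply(st['torque']); x=R0.apply([1,0,0])
    N=-(F[1]+10*M[2])/1.65; Py=F[1]+N
    print(st['time'].round(3),st['tool_pos'].round(4),np.degrees(np.arctan2(x[1],x[0])).round(2),'F',F.round(2),'Mz',M[2].round(3),'N',N.round(2),'Py',Py.round(2))
E
python3 -m crank '[{"gripper":1.5,"offset":[0,0.034,0],"rotation":[0,0,0.2]},{"gripper":1.5,"offset":[-0.001,0.069,0],"rotation":[0,0,0.4]},{"gripper":1.5,"offset":[-0.001,0.103,0],"rotation":[0,0,0.6]},{"gripper":1.5,"offset":[-0.001,0.12,0],"rotation":[0,0,0.7]},{"gripper":1.5,"offset":[-0.001,0.12,0],"rotation":[0,0,0.7]}]'; python3 N.py
```

```text
time: 14.98
tool_pos: [0.6232, -0.0945, 0.0163]
tcp_rot: [-1.955, -2.458, -0.001]
contact_force: [-1.5, 5.5, 0.1]
opening: 0.023Traceback (most recent call last):
  File "N.py", line 6, in <module>
    print(st['time'].round(3),st['tool_pos'].round(4),np.degrees(np.arctan2(x[1],x[0])).round(2),'F',F.round(2),'Mz',M[2].round(3),'N',N.round(2),'Py',Py.round(2))
          ^^^^^^^^^^^^^^^^
AttributeError: 'float' object has no attribute 'round'
```

```bash
sed -i "s/st\['time'\].round(3)/st['time']/" N.py; python3 N.py; python3 gap.py | tail -2
python3 -m crank '[{"gripper":1.5,"offset":[0,0.034,0],"rotation":[0,0,0.2]},{"gripper":1.5,"offset":[-0.001,0.052,0],"rotation":[0,0,0.3]},{"gripper":1.5,"offset":[-0.001,0.052,0],"rotation":[0,0,0.3]}]'; python3 N.py;python3 gap.py | tail -2
```

```text
15.025 [ 0.6232 -0.0945  0.0163] 103.0 F [ 6.27 -0.9  -0.05] Mz -0.184 N 1.66 Py 0.76
15.075 [ 0.6232 -0.0946  0.0163] 103.0 F [ 5.6   0.12 -0.58] Mz -0.128 N 0.7 Py 0.82
gap to y=12 : 0.1508434814133217
[ 0.62323928 -0.09449786  0.01629259] 15.125
time: 15.55
tool_pos: [0.6234, -0.0945, 0.0163]
tcp_rot: [-1.961, -2.454, -0.0]
contact_force: [-2.7, 4.8, 1.6]
opening: 0.0232
15.55 [ 0.6234 -0.0945  0.0163] 102.74 F [ 5.32 -1.58 -1.6 ] Mz -0.414 N 3.47 Py 1.89
15.6 [ 0.6234 -0.0945  0.0163] 102.74 F [ 5.38 -1.29 -1.07] Mz -0.39 N 3.15 Py 1.85
gap to y=12 : -0.24908948388114993
[ 0.62341265 -0.09448344  0.01631269] 15.65
```

```bash
python3 -m crank '[{"gripper":1.5,"offset":[0,0.04,0],"rotation":[0,0,0.1]},{"gripper":1.5,"offset":[-0.001,0.085,0],"rotation":[0,0,0.2]},{"gripper":1.5,"offset":[-0.001,0.085,0],"rotation":[0,0,0.2]}]'; python3 N.py
```

```text
time: 16.08
tool_pos: [0.6234, -0.0945, 0.0163]
tcp_rot: [-1.964, -2.45, 0.001]
contact_force: [-4.2, 5.1, 4.1]
opening: 0.0229
16.075 [ 0.6234 -0.0945  0.0163] 102.57 F [ 5.86 -3.05 -4.08] Mz -0.558 N 5.23 Py 2.18
16.125 [ 0.6234 -0.0945  0.0163] 102.57 F [ 6.51 -3.06 -3.46] Mz -0.572 N 5.32 Py 2.26
```

```bash
python3 -m crank '[{"gripper":1.5,"offset":[0,0.05,-0.02],"rotation":[0,0,0.05]},{"gripper":1.5,"offset":[0,0.1,-0.03],"rotation":[0,0,0.1]},{"gripper":1.5,"offset":[0,0.1,-0.03],"rotation":[0,0,0.1]}]'; python3 N.py
```

```text
time: 16.55
tool_pos: [0.6235, -0.0944, 0.0163]
tcp_rot: [-1.965, -2.447, 0.003]
contact_force: [-7.1, 4.4, 3.7]
opening: 0.0234
16.55 [ 0.6235 -0.0944  0.0163] 102.47 F [ 5.85 -5.98 -3.7 ] Mz -0.67 N 7.68 Py 1.7
16.6 [ 0.6235 -0.0945  0.0163] 102.47 F [ 6.55 -6.09 -3.76] Mz -0.67 N 7.75 Py 1.66
```

```bash
python3 -m crank '[{"gripper":1.5,"offset":[0,0.05,-0.01],"rotation":[0,0,0.05]},{"gripper":1.5,"offset":[0,0.12,-0.02],"rotation":[0,0,0.1]},{"gripper":1.5,"offset":[0,0.12,-0.02],"rotation":[0,0,0.1]}]'; python3 N.py
```

```text
time: 17.02
tool_pos: [0.6236, -0.0945, 0.0163]
tcp_rot: [-1.966, -2.444, 0.005]
contact_force: [-9.3, 4.5, 5.8]
opening: 0.0231
17.025 [ 0.6236 -0.0945  0.0163] 102.38 F [ 6.4  -8.15 -5.76] Mz -0.822 N 9.92 Py 1.77
17.075 [ 0.6235 -0.0944  0.0163] 102.38 F [ 5.6  -7.54 -5.35] Mz -0.848 N 9.7 Py 2.17
```

```bash
python3 -m crank '[{"gripper":1.5,"offset":[0,0.04,-0.03],"rotation":[0,0,0.05]},{"gripper":1.5,"offset":[0,0.08,-0.05],"rotation":[0,0,0.08]},{"gripper":1.5,"offset":[0,0.08,-0.05],"rotation":[0,0,0.08]},{"gripper":1.5,"offset":[0,0.08,-0.05],"rotation":[0,0,0.08]},{"gripper":1.5,"offset":[0,0.08,-0.05],"rotation":[0,0,0.08]},{"gripper":1.5,"offset":[0,0.08,-0.05],"rotation":[0,0,0.08]},{"gripper":1.5,"offset":[0,0.08,-0.05],"rotation":[0,0,0.08]}]'; python3 N.py; python3 gap.py; python3 look.py s9.png
```

```text
time: 18.0
tool_pos: [0.6236, -0.0944, 0.0163]
tcp_rot: [-1.967, -2.442, 0.007]
contact_force: [-9.1, 4.2, 3.8]
opening: 0.0232
18.0 [ 0.6236 -0.0944  0.0163] 102.3 F [ 6.07 -8.01 -3.75] Mz -0.941 N 10.56 Py 2.55
18.05 [ 0.6236 -0.0945  0.0163] 102.29 F [ 6.21 -8.56 -3.79] Mz -0.846 N 10.32 Py 1.76
ball px 375.9769592285156 151.10374450683594 20.71074867248535 ball tool mm [64.62 18.01 -9.62]
L edge [[77.3, -12.6], [74.4, -12.7], [71.4, -12.2], [68.4, -12.6], [65.3, -12.4], [62.2, -12.5], [59.0, -9.3], [55.8, -12.3], [52.5, -12.4], [49.2, -12.5], [45.8, -12.3]]
R edge [[77.3, 11.1], [74.4, 11.2], [71.4, 11.3], [68.4, 11.0], [65.3, 10.8], [62.2, 10.9], [59.0, 11.3], [55.8, 11.4], [52.6, 11.1], [49.3, 11.2], [45.9, 11.3]]
gap to y=12 : -0.9897939871851804
[ 0.62362644 -0.09441772  0.01639673] 18.1
18.15 [ 0.6236 -0.0945  0.0164] ang 102.3 F_tool [ 5.95 -8.74 -4.26] M_tool [ 1.746  1.171 -0.845] 0.023003675589744806
```

```bash
sleep 2
```

```text
(no output)
```

View pics/s9.png

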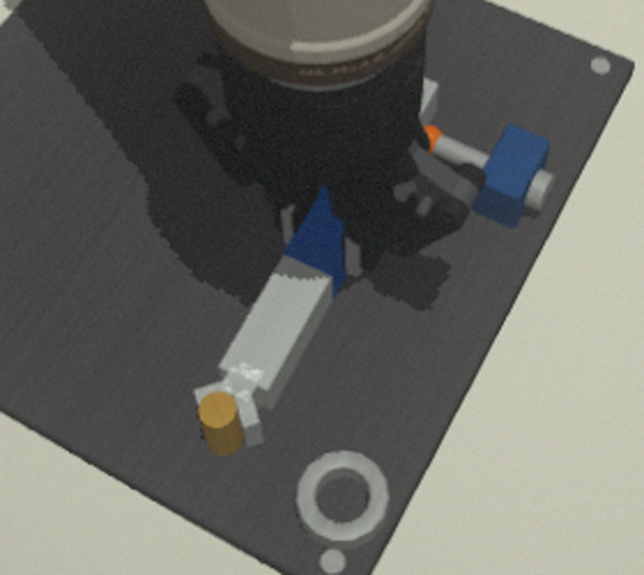

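```bash
python3 -m crank '[{"gripper":1.5,"offset":[0,0.04,-0.02],"rotation":[0,0,0.05]},{"gripper":1.5,"offset":[0,0.07,-0.04],"rotation":[0,0,0.05]},{"gripper":1.5,"offset":[0,0.07,-0.04],"rotation":[0,0,0.05]},{"gripper":1.5,"offset":[0,0.07,-0.04],"rotation":[0,0,0.05]},{"gripper":1.5,"offset":[0,0.07,-0.04],"rotation":[0,0,0.05]},{"gripper":1.5,"offset":[0,0.07,-0.04],"rotation":[0,0,0.05]},{"gripper":1.5,"offset":[0,0.07,-0.04],"rotation":[0,0,0.05]}]'; python3 N.py
```

```text
time: 19.08
tool_pos: [0.6236, -0.0944, 0.0164]
tcp_rot: [-1.968, -2.441, 0.008]
contact_force: [-8.9, 3.7, 1.9]
opening: 0.0234
19.075 [ 0.6236 -0.0944  0.0164] 102.25 F [ 5.54 -7.96 -1.83] Mz -0.848 N 9.97 Py 2.0
19.125 [ 0.6236 -0.0944  0.0164] 102.25 F [ 5.69 -9.42 -2.66] Mz -0.921 N 11.29 Py 1.87
```

```bash
python3 -m crank '[{"gripper":1.5,"offset":[0.01,-0.1,0],"rotation":[0,0,-0.1]},{"gripper":1.5,"offset":[0.03,-0.2,0],"rotation":[0,0,-0.2]},{"gripper":1.5,"offset":[0.03,-0.25,0],"rotation":[0,0,-0.25]},{"gripper":1.5,"offset":[0.03,-0.25,0],"rotation":[0,0,-0.25]}]'; python3 N.py; python3 gap.py
```

```text
time: 19.68
tool_pos: [0.6235, -0.0945, 0.0164]
tcp_rot: [-1.965, -2.447, 0.004]
contact_force: [-3.6, 3.1, -4.3]
opening: 0.0231
19.675 [ 0.6235 -0.0945  0.0164] 102.47 F [ 3.83 -2.84  4.32] Mz -0.708 N 6.01 Py 3.17
19.725 [ 0.6235 -0.0945  0.0164] 102.46 F [ 4.18 -2.43  4.16] Mz -0.693 N 5.67 Py 3.24
ball px 376.26806640625 151.0399169921875 20.68820571899414 ball tool mm [64.64 18.1  -9.64]
L edge [[77.3, -12.3], [74.4, -12.4], [71.4, -12.5], [68.4, -12.3], [65.3, -12.4], [62.2, -12.1], [59.0, -9.0], [55.8, -12.3], [52.6, -12.4], [49.2, -12.2], [45.9, -12.3]]
R edge [[77.3, 11.4], [74.4, 11.2], [71.4, 11.3], [68.4, 11.3], [65.3, 11.1], [62.2, 11.2], [59.1, 11.3], [55.8, 11.4], [52.6, 11.5], [49.3, 11.5], [45.9, 11.3]]
gap to y=12 : -0.8992639984864397
[ 0.62351457 -0.09445834  0.0163789 ] 19.775
```

```bash
python3 -m crank '[{"gripper":1.5,"offset":[0,0,0.04],"rotation":[0,0,0]},{"gripper":1.5,"offset":[0.01,-0.03,0.06],"rotation":[0,0,-0.2]},{"gripper":1.5,"offset":[0.01,-0.05,0.07],"rotation":[0,0,-0.3]},{"gripper":1.5,"offset":[0.01,-0.05,0.07],"rotation":[0,0,-0.3]}]'; python3 N.py
```

```text
time: 20.32
tool_pos: [0.6235, -0.0945, 0.0163]
tcp_rot: [-1.96, -2.452, 0.003]
contact_force: [-3.9, 4.2, -0.2]
opening: 0.0229
20.325 [ 0.6235 -0.0945  0.0163] 102.71 F [ 4.95 -2.93  0.26] Mz -0.417 N 4.3 Py 1.37
20.375 [ 0.6235 -0.0945  0.0163] 102.71 F [ 5.57 -3.54  1.16] Mz -0.383 N 4.47 Py 0.93
```

```bash
python3 -m crank '[{"gripper":1.5,"offset":[0.03,-0.04,0.01],"rotation":[0,0,-0.1]},{"gripper":1.5,"offset":[0.05,-0.06,0.02],"rotation":[0,0,-0.15]},{"gripper":1.5,"offset":[0.05,-0.06,0.02],"rotation":[0,0,-0.15]}]'; python3 N.py; python3 gap.py
```

```text
time: 20.8
tool_pos: [0.6235, -0.0945, 0.0163]
tcp_rot: [-1.959, -2.455, 0.002]
contact_force: [-4.3, 2.5, -0.4]
opening: 0.0231
20.8 [ 0.6235 -0.0945  0.0163] 102.81 F [ 3.35 -3.61  0.44] Mz -0.307 N 4.05 Py 0.44
20.85 [ 0.6235 -0.0945  0.0163] 102.81 F [ 5.1  -4.31  0.44] Mz -0.274 N 4.27 Py -0.04
ball px 377.0 151.0 20.61562728881836 ball tool mm [64.66 18.34 -9.69]
L edge [[77.3, -12.0], [74.4, -12.1], [71.4, -11.9], [68.4, -12.0], [65.3, -12.0], [62.2, -11.8], [59.1, -8.4], [55.8, -12.0], [52.6, -12.1], [49.3, -11.9], [45.9, -12.0]]
R edge [[77.3, 11.7], [74.4, 11.8], [71.4, 11.9], [68.4, 11.6], [65.3, 11.4], [62.2, 11.5], [59.1, 11.6], [55.8, 11.7], [52.6, 11.8], [49.3, 11.5], [45.9, 11.6]]
gap to y=12 : -0.6633468428191449
[ 0.62351619 -0.0944568   0.01632988] 20.9
```

```bash
python3 -m crank '[{"gripper":1.5,"offset":[0.02,-0.04,0],"rotation":[0,0,-0.05]},{"gripper":1.5,"offset":[0.03,-0.06,0.01],"rotation":[0,0,-0.05]},{"gripper":1.5,"offset":[0.03,-0.06,0.01],"rotation":[0,0,-0.05]}]' 20; python3 N.py; python3 gap.py|tail -2
```

```text
time: 21.32
tool_pos: [0.6235, -0.0944, 0.0163]
tcp_rot: [1.959, 2.456, -0.001]
contact_force: [-4.1, 1.4, -1.0]
opening: 0.0232
21.325 [ 0.6235 -0.0944  0.0163] 102.84 F [ 2.31 -3.68  1.03] Mz -0.232 N 3.63 Py -0.04
21.375 [ 0.6235 -0.0945  0.0163] 102.84 F [ 1.29 -4.24  0.89] Mz -0.25 N 4.09 Py -0.16
gap to y=12 : -0.47980361348997036
[ 0.62347456 -0.09447531  0.01631544] 21.425
```

Nose about 4 N and post about 2 N, so this is a gentle state to release from.

```bash
python3 -m crank '[{"gripper":2.5,"offset":[0,0,0],"rotation":[0,0,0]},{"gripper":2.8,"offset":[0,0,0],"rotation":[0,0,0]},{"gripper":3.3,"offset":[0,0,0],"rotation":[0,0,0]},{"gripper":4,"offset":[0,0,0],"rotation":[0,0,0]},{"gripper":4.5,"offset":[0,0,0],"rotation":[0,0,0]},{"gripper":4.5,"offset":[0,0,0],"rotation":[0,0,0]}]'; python3 N.py; python3 gap.py; python3 look.py s10.png
python3 - <<'E'
from h import *
s=snapshot('wrist');save(s,'w10.png')
E
```

```text
time: 22.22
tool_pos: [0.6238, -0.0937, 0.0163]
tcp_rot: [1.958, 2.456, 0.0]
contact_force: [-0.0, -0.0, 0.0]
opening: 0.0451
22.225 [ 0.6238 -0.0937  0.0163] 102.86 F [-0.03 -0.04 -0.04] Mz 0.034 N -0.18 Py -0.22
22.275 [ 0.6237 -0.0937  0.0163] 102.86 F [-0.4   0.54  0.44] Mz -0.021 N -0.2 Py 0.34
ball px 376.9395751953125 153.62088012695312 20.535633087158203 ball tool mm [63.78 18.35 -9.74]
L edge [[76.4, -12.3], [73.5, -12.4], [70.5, -12.5], [67.5, -12.3], [64.4, -12.4], [61.3, -12.5], [58.1, -7.4], [54.9, -12.4], [51.6, -12.5], [48.3, -12.6], [44.9, -12.3]]
R edge [[76.4, 11.1], [73.5, 11.2], [70.5, 11.3], [67.5, 11.3], [64.4, 11.4], [61.3, 11.2], [58.1, 11.3], [54.9, 11.4], [51.6, 11.1], [48.3, 11.2], [44.9, 11.3]]
gap to y=12 : -0.6549406006081959
[ 0.62365217 -0.09372205  0.01626396] 22.325
22.375 [ 0.6237 -0.0937  0.0163] ang 102.86 F_tool [-0.11 -0.15 -0.11] M_tool [-0.017  0.022  0.087] 0.04499083759917505
```

```bash
sleep 2
```

```text
(no output)
```

View pics/w10.png

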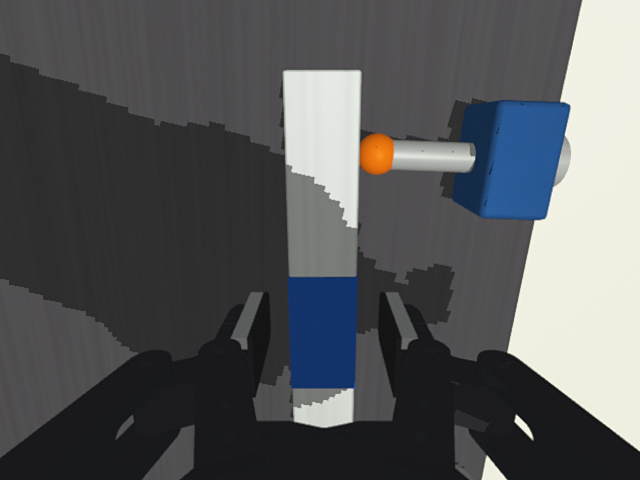

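View pics/s10.png

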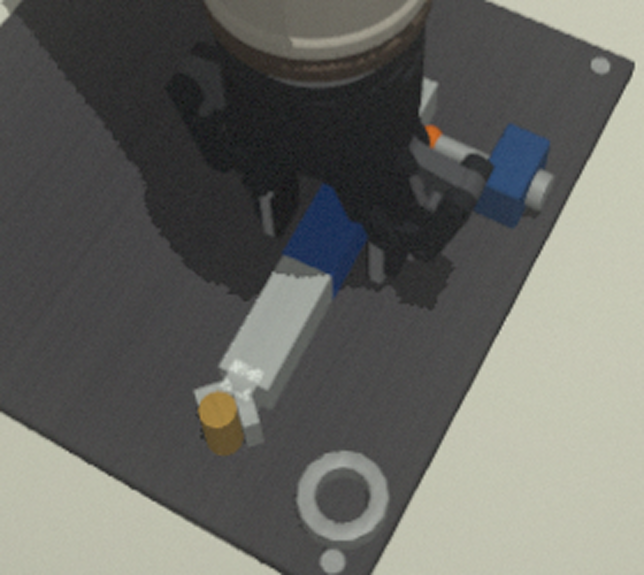

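```bash
python3 -m crank '[{"gripper":4.5,"offset":[0,0,-0.5],"rotation":[0,0,0]},{"gripper":4.5,"offset":[0,0,-1.5],"rotation":[0,0,0]},{"gripper":4.5,"offset":[0,0,-3.5],"rotation":[0,0,0]},{"gripper":4.5,"offset":[0,0,-6],"rotation":[0,0,0]},{"gripper":4.5,"offset":[0,0,-9],"rotation":[0,0,0]},{"gripper":4.5,"offset":[0,0,-12],"rotation":[0,0,0]},{"gripper":4.5,"offset":[0,0,-15],"rotation":[0,0,0]},{"gripper":4.5,"offset":[0,0,-15],"rotation":[0,0,0]},{"gripper":4.5,"offset":[0,0,-15],"rotation":[0,0,0]}]'
python3 - <<'E'
from h import *
from fit import run
st=readout.get_state(); s=snapshot('wrist');save(s,'w11.png')
s2=snapshot('scene');save(s2,'s11.png')
a=cv2.resize(s2['pixels'][230:480,150:430],None,fx=2.3,fy=2.3,interpolation=cv2.INTER_CUBIC); cv2.imwrite('pics/s11c.png',a[:,:,::-1])
E
```

```text
time: 23.6
tool_pos: [0.6235, -0.0937, 0.1669]
tcp_rot: [1.958, 2.456, 0.001]
contact_force: [0.1, -1.0, -1.5]
opening: 0.0452
```

```bash
sleep 2
```

```text
(no output)
```

View pics/w11.png

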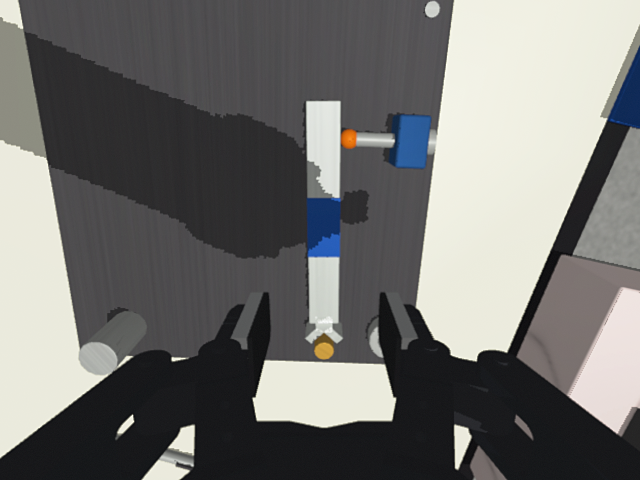

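View pics/s11c.png

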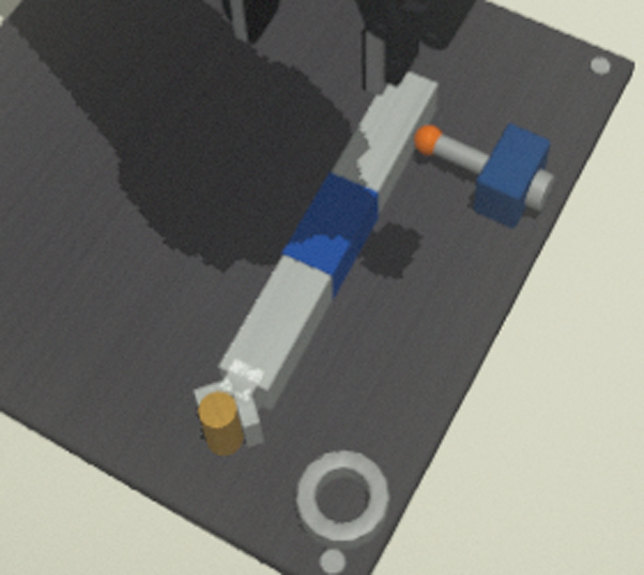

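Run:
```python
from h import *
from fit import run
st=readout.get_state(); s=snapshot('wrist'); s2=snapshot('scene')
for q,sd,t,l in ((s,dict(ball=(348,139),post=(323,351),bar=(322,285)),st,''),(s2,dict(ball=(336,290),post=(244,408),bar=(262,365)),None,'scene')):
    try:
        o=run(q,sd,t,l); a=np.radians(o['bar_ang']); e=np.array([np.cos(a),np.sin(a)]); n=np.array([-e[1],e[0]])
        end=o['t'][1]; heel=o['axis0']+(end-.19)*e
        print(o['bar_ang'],o['width'],o['t'],o['bandt'],'heel',heel,'post',o['post'][0],o['post'][1],'ball',o['ball'], 'side gap mm',(abs((o['ball'][:2]-o['axis0'])@n)-.019)*1e3, 'heel-post along/lat mm',(heel-o['post'][0])@e*1e3,(heel-o['post'][0])@n*1e3)
    except Exception as x: print(l,x)
```

```text
103.00106915742852 0.02339621881970899 (np.float64(-0.09897032108378426), np.float64(0.08932305190248312)) (np.float64(-0.022913810138514665), np.float64(0.022869237432257522)) heel [ 0.64589985 -0.19242052] post [ 0.64506006 -0.19003336] [ 0.6454263  -0.18995413] ball [ 0.62740914 -0.0274608   0.026     ] side gap mm 0.09414287966499207 heel-post along/lat mm -2.514887700201116 -0.28122220432476547
102.7599766939741 0.024950468527587977 (np.float64(-0.0998687596655449), np.float64(0.08906516144207081)) (np.float64(-0.022858892423406506), np.float64(0.023562296869249447)) heel [ 0.64553544 -0.19227208] post [ 0.64614528 -0.19201304] [ 0.646161   -0.19180998] ball [ 0.62613316 -0.02661731  0.026     ] side gap mm -1.335404453825035 heel-post along/lat mm -0.11794840065718261 0.6519940615249077
```

Run:
```python
import cv2,numpy as np
a=cv2.imread('pics/s9.png',0).astype(np.float32);b=cv2.imread('pics/s11c.png',0).astype(np.float32);c=cv2.imread('pics/s10.png',0).astype(np.float32)
for y0,y1,x0,x1 in ((330,470,170,290),(355,395,215,285),(275,400,210,330)):
    w=cv2.createHanningWindow((x1-x0,y1-y0),cv2.CV_32F)
    print([cv2.phaseCorrelate(a[y0:y1,x0:x1],q[y0:y1,x0:x1],w) for q in (c,b)], [np.abs(a-q)[y0:y1,x0:x1].mean() for q in (c,b)])
a=cv2.imread('pics/s11c.png'); cv2.imwrite('pics/s11d.png',cv2.resize(a[330:470,160:310],None,fx=4,fy=4,interpolation=cv2.INTER_CUBIC))
```

```text
[((0.10937587452797715, -0.07032561857158726), 0.8888725457368074), ((0.03604005871376614, -0.006332546409140605), 0.9165971023065073)] [np.float32(2.1208928), np.float32(10.097619)]
[((0.3089377235253892, -0.11914509265604067), 0.6272595740026898), ((0.4451575151560476, 0.02876290032778428), 0.6084309101104737)] [np.float32(4.2871428), np.float32(15.911428)]
[((0.10320100787428288, 0.5723355883189285), 0.5594214553833008), ((0.008684450285386447, 0.815684287241055), 0.32999780807495116)] [np.float32(18.310991), np.float32(23.784883)]
```

```bash
sleep 2
```

```text
(no output)
```

View pics/s11d.png

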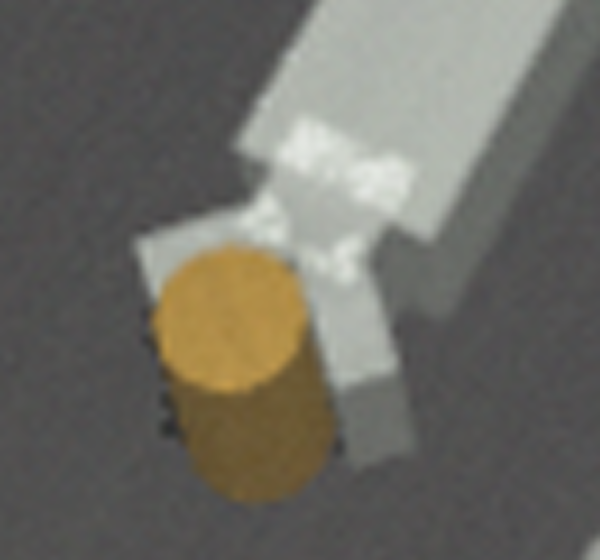

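The vee has not shifted visibly from its pressed state (under 0.3 mm). The post sits in the vee, the side touches the nose, and the hand is clear.

```bash
python3 -c "
from bench import r
print(r.sign_off())"
```

```text
the job is handed in; nothing more can be done
None
```

I slid the larger bar along the plate until its vee bedded on the brass post. I then swung it about 36° with roughly 5–6 N kept on the post, and pressed its side on the orange nose at an estimated 10–11 N for over a second. The job is handed in. It took about 24 s, with the bar released and the hand about 15 cm up.

**Side on nose:** the wrist camera puts the gap at about 0.1 mm. The scene camera gave -1.3 mm, an overlap that cannot be real; I put that down to camera error.

**Vee on post:** the vee end moved less than about 0.3 mm on release. The scene camera puts the vee within 0.7 mm of the post. The wrist camera disagreed, putting it 2.5 mm past the post, which cannot be real. I relied on the contact force felt when it bedded and on the close-up view.

**Forces:** from the wrist readings, the nose took about 11 N at most and the post about 7 N. These include a little plate friction.

**Flatness:** at a few moments the hand carried nearly all of the bar's weight, up to about 4 N. The bar may then have lifted off the plate by a few tenths of a millimetre, and I lowered it again each time.

**Other items:** the ring gauge, plug and other bar were left alone, and I saw nothing disturbed in the last pictures.

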